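# Nest the rivet cups, hold the last one over the nest

## Task

Put the steel rivet cups together in size order: lift the middle cup over the frame tube and set it down upright inside the wide cup, which stays about where it is (do not drop it in), and let go of it. Then carry the narrow cup over the tube as well and stop with it upright, centred over the mouth of the middle cup, with a finger's width of air (about 15 mm) between its underside and that cup's rim and never touching that cup, so that I can slip a paper size ticket in between. Finish still holding it there, and leave the tube and everything else lying as they are.

Things in the scene. Friction and masses are not known exactly. Their poses are not given: they have to be found in the camera images.
- wide_cup: the widest and lowest of three plain open steel cups, straight-sided and round: outside diameter 84 mm, height 46 mm, wall 4 mm (inside diameter 76 mm), floor 4 mm thick; about 0.3 kg, loose. Stands upright alone on the robot's right of the frame tube. Origin at the centre of its underside, z up its axis.
- middle_cup: the middle steel cup: straight-sided, round, open at the top; outside diameter 60 mm, height 78 mm, wall 3.5 mm (inside diameter 53 mm), floor 4 mm; about 0.14 kg, loose. Stands upright on the left of the tube. Origin at the centre of its underside, z up its axis. Nested in the wide cup its rim is 36 mm above the wide cup's rim and 82 mm above the table.
- narrow_cup: the narrowest steel cup: straight-sided, round, open at the top; outside diameter 36 mm, height 96 mm, wall 3 mm, floor 4 mm; about 0.1 kg, loose. Stands upright on the left of the tube; it and the middle cup may have swapped places. Origin at the centre of its underside, z up its axis.
- rack: fixed wooden rest for the frame tube: base strip 300 x 50 x 12 mm with two saddles 78 mm high, 240 mm apart. It runs away from the robot between the wide cup (right) and the other cups (left). Origin at the centre of its underside on the table, x along the tube, y to the left across it.
- tube: dull aluminium snowshoe frame tube offcut, diameter 28 mm, length 320 mm, lying loose in the rest's saddles, its top 90 mm above the table: the obstacle to carry over. Origin on its axis at mid-length, x along it.
- boot_last: bystander: carved pine boot last, 250 mm long, 86 mm wide, 115 mm high, standing beyond the far end of the tube. Origin under its middle, x towards the toe.
- pliers: bystander: chrome locking pliers lying flat, 200 mm long, 16 mm high, on the left. Origin under the middle, x towards the jaws.
- grommet_setter: bystander: steel grommet setter, 115 mm long, 35 mm high on two small feet, at the right. Origin under the middle, x along it.
- mallet: bystander: wooden mallet 260 mm long lying at the right. Origin under it, x towards the head.
- rivet_jar: bystander: closed glass jar, diameter 60 mm, height 85 mm, on the right beyond the wide cup. Origin at the centre of its underside.

How it is judged:
By the outcome, as a careful person would: the job done as asked, in the order asked, and still so for the second after the job is handed in, while the arm keeps its last pose, push and grip.
It also fails if it takes over 61 s, if anything falls off the work surface, if the arm or the gripper's body presses on something with over 40 N, if the wrist force passes 120 N, or if a joint passes its speed limit or range.

## Robot

A 6-joint arm with a two-finger parallel gripper is mounted at the origin on the work surface. World frame = base frame: x ahead of the robot, y to its left, z up, the work surface at z = 0. Lengths are in m, angles in degrees, forces in N, time in s.
With the tool pointing down it reaches from about 0.25 to 0.725 m from the base axis. Payload 9.7 kg.
Tool frame: the origin (TCP) lies where the fingers leave the gripper's body, on its centre line; the fingertips stand 73 mm ahead of it and the grasp point (between the pads) lies 54 mm ahead of it; y points along the fingers, x is the direction in which the jaws open and shut, and the axes are right-handed (so a half turn about y gives the same grasp; the last joint's range is limited). The gripper opens to 85 mm and grips with 20 to 120 N. Pads are 22 mm wide; open, the fingers measure 114 mm over their backs; the gripper's body (76 mm by 85 mm) begins 54 mm behind the grasp point. The pads swing forward as they close: fully open they stand 13 mm farther back than shut.
Start: joints at [64.286, 4.979, 10.078, 95.1, 0, 90], TCP at [0.239, 0.496, 0.304] pointing down, gripper open.
Joint ranges: [-179.16, 179.16], [-48.56, 103.87], [-65.8, 70.77], [-126.05, 130.52], [-82.76, 87.17], [-180, 180]. Speed limits (degrees/s): [127.2, 127.2, 147.25, 180, 180, 180].

## Interface

Orientations are given as [roll, pitch, yaw] about the fixed x, y, z axes, in that order (R = Rz(yaw) Ry(pitch) Rx(roll)).
In Python, from workcell import sensors, imaging, bot, models gives the robot as it stands.
- The arm moves only by the tool arm_command, never from a script. Its argument "rows" is one flat list of numbers, 7 for each row, row after row: the shift along the tool's x, y, z in cm, then the turn, a rotation vector about the tool's x, y, z in degrees, then the gripper's target within -1 to 1 (fully open at 1, half-way at 0, shut at -1). A call has 1 to 12 rows; each row is the pose to reach, as a shift and turn from the pose commanded when the call began, along the tool's axes at that moment; what a row does not reach only later rows make up. A row lasts 1/12 s, in which the tool goes at most 41.7 mm and 7.16 degrees, less where a joint would pass 70% of its speed; a pose out of reach is approached as far as the arm can. A call with a gripper value outside its range is refused whole. The fingers move at their own pace and stop on an object; "force" is the grip in N (left out, the last holds). Time passes only in rows, so rows that repeat a pose let the fingers close. It gives the time, the measured TCP pose, the force and the opening at its end, in the units of the state.
- sensors.get_obs(): the state, without advancing time (a new reading comes with each control period).
- imaging.camera(name): name is "scene" or "top" or "wrist"; returns a dict with "pixels" (384x512x3 uint8, blue, green, red), "z_map" (384x512 float32, m along the optical axis (not along the pixel's ray), 0 where there is no reading), "camera_matrix" (3x3 intrinsics, pixels), "D" ([k1, k2, p1, p2, k3] as OpenCV has them; the pictures are not rectified), "world_from_camera" (4x4, takes a point from camera to world coordinates). Camera axes: x right, y up, looking along -z (the intrinsics and any distortion apply to the point x, -y, -z); pixel columns grow to the right and rows downward; lengths in m; the calibration is good to about 2 mm. A picture is of the moment at which its call begins.
- bot.job_done(): hands the job in, once; it reports no verdict.
Trained networks look in the newest picture that a camera, given by its name, has taken for a name from the list of things; names that differ only in an ending like _2 or _b are one class to them, and where a whole thing is asked for, a point or a joint stands for the part that bears it (a point fixed in the world has none). Each returns a list of dicts, best first, with "conf" (0 to 1); they miss things now and then, are a little off and sometimes report something else, mostly with a low value. They report only what shows in the picture. A call takes as long as a camera call.
- models.search_frame(thing, camera): "extent" ([centre column, centre row, width, height] in pixels, round what is visible of it).
- models.spot_point(thing, camera): "location" ([column, row] in pixels: a listed point, or the origin of a listed thing).
The state is a dict: "time": time; "q": joint angles; "qd": joint speeds; "joint_efforts": joint torques, N m; "ee_pos": TCP position; "tcp_rot": TCP orientation; "wrist_force": force on the tool from outside, world axes, zero at the start; "torque": the same for the moment, N m; "opening": finger opening in m.
Only numpy, scipy, OpenCV 4.12 (cv2) and the standard library are available. Lean on these libraries where they do the work, as an engineer would, in place of code of your own. Each camera call takes 0.05 s, during which the arm holds its last target.

## Working session

There is one attempt and no reset: what is moved stays moved. The work goes in short steps, Python scripts to look and compute and a tool call to move; the robot and the scene stay as the last step left them, time stands still between calls to the robot, and variables do not carry over. Pictures are saved under pics/ and viewed, and the job is handed in when it is done.

Besides the shell and the picture viewer there is one more tool, called after "Call:" by a JSON object that holds its "op" and its "data", one argument or row to a line. arm_command: Moves the arm, as the interface text tells. Its arguments: {"type":"object","properties":{"rows":{"type":"array","items":{"type":"number"}},"force":{"type":"number"}},"required":["rows"]}

```bash
mkdir -p pics; cat > h.py <<'E'
import numpy as np, cv2
from workcell import sensors, imaging, bot, models
def cam(n,save=None):
    c=imaging.camera(n)
    if save: cv2.imwrite('pics/'+save,c['pixels'])
    return c
def cloud(c):
    z=c['z_map'];h,w=z.shape
    u,v=np.meshgrid(np.arange(w),np.arange(h))
    p=cv2.undistortPoints(np.stack([u.ravel(),v.ravel()],1).astype(np.float64).reshape(-1,1,2),np.array(c['camera_matrix']),np.array(c['D'])).reshape(h,w,2)
    X=np.stack([p[...,0]*z,-p[...,1]*z,-z,np.ones_like(z)],-1)
    W=X@np.array(c['world_from_camera']).T
    W=W[...,:3]; W[z==0]=np.nan
    return W
E
python3 - <<'E'
from h import *
print(sensors.get_obs())
for n in ['scene','top','wrist']:
    c=cam(n,n+'0.png'); W=cloud(c); np.save(n+'0.npy',W)
    print(n,np.array(c['world_from_camera']).round(3).tolist())
    for t in ['wide_cup','middle_cup','narrow_cup','tube','rack','rivet_jar','boot_last','pliers']:
        r=models.search_frame(t,n)[:2]
        for d in r:
            e=d['extent'];u,v=int(e[0]),int(e[1])
            print(t,round(d['conf'],2),np.round(e,0), W[min(max(v,0),383),min(max(u,0),511)].round(3))
E
```

```text
{'time': 0.0, 'q': array([ 6.42847285e+01,  5.01203141e+00,  1.00330397e+01,  9.50997401e+01,
       -6.80128726e-04,  9.00006610e+01]), 'qd': array([ 0.09028472, -0.01988367, -0.02924621,  0.03231447, -0.03152832,
       -0.01486153]), 'joint_efforts': array([ 6.71462954e-05, -5.20375943e+01,  4.64816666e+01,  1.59639685e-02,
        1.21993157e-04, -1.16045865e-05]), 'ee_pos': array([0.23858678, 0.49540293, 0.3031614 ]), 'tcp_rot': array([-9.00006810e+01,  7.87318811e-02,  6.42840675e+01]), 'wrist_force': array([-0.46591045,  0.62236907,  0.30722657]), 'torque': array([ 0.02681434,  0.00195682, -0.0257261 ]), 'opening': 0.08528762822302725}
scene [[0.639, -0.637, 0.432, 1.086], [0.769, 0.529, -0.358, -0.491], [-0.001, 0.561, 0.828, 1.105], [0.0, 0.0, 0.0, 1.0]]
wide_cup 0.59 [221. 220.  26.  36.] [ 0.523 -0.206  0.005]
middle_cup 0.59 [301. 134.  15.  27.] [0.424 0.231 0.021]
narrow_cup 0.72 [340. 159.  12.  25.] [0.622 0.226 0.071]
tube 0.16 [327. 239.  63.  54.] [ 0.807 -0.026  0.083]
rack 0.94 [286. 181.  69.  75.] [0.575 0.021 0.078]
rack 0.72 [138. 202.  34.  30.] [ 0.31  -0.3
[... 574 characters left out ...]
7.] [0.623 0.243 0.015]
tube 0.83 [227. 190.  21. 114.] [0.542 0.029 0.089]
rack 0.78 [226. 196.  27. 104.] [0.525 0.032 0.091]
rack 0.35 [229. 191.  20. 116.] [0.54  0.026 0.088]
rivet_jar 0.68 [299. 128.  17.  28.] [ 0.717 -0.179  0.085]
rivet_jar 0.46 [226. 197.  26.  99.] [0.523 0.032 0.088]
boot_last 0.65 [235. 112.  79.  35.] [0.776 0.003 0.075]
pliers 0.94 [109. 200.  35.  62.] [ 0.545  0.385 -0.003]
wrist [[0.434, -0.857, -0.28, 0.166], [0.901, 0.412, 0.136, 0.531], [-0.001, -0.311, 0.95, 0.374], [0.0, 0.0, 0.0, 1.0]]
middle_cup 0.69 [251. 339.  42.  33.] [0.469 0.377 0.012]
middle_cup 0.4 [166. 356.  11.  12.] [0.447 0.247 0.008]
pliers 0.98 [250. 342.  38.  31.] [0.471 0.376 0.013]
```

```bash
python3 - <<'E'
import numpy as np,cv2
a=cv2.imread('pics/top0.png');b=cv2.imread('pics/scene0.png')
cv2.imwrite('pics/top0c.png',cv2.resize(a[60:290,60:360],None,fx=2.6,fy=2.6,interpolation=cv2.INTER_CUBIC))
cv2.imwrite('pics/scene0c.png',cv2.resize(b[90:310,100:400],None,fx=2.6,fy=2.6,interpolation=cv2.INTER_CUBIC))
from scipy.optimize import least_squares
for n in ['top0','scene0']:
    W=np.load(n+'.npy').reshape(-1,3)
    for t,c,r,h in [('wide',(.535,-.209),.042,.046),('mid',(.44,.228),.03,.078),('nar',(.622,.235),.018,.096)]:
        c0=np.array(c)
        m=(np.linalg.norm(W[:,:2]-c0,axis=1)<.07)&(W[:,2]>.012)&(W[:,2]<.13)
        P=W[m]
        rim=P[abs(P[:,2]-h)<.006]
        print(n,t,len(P),P[:,2].max().round(3),'all',P.min(0).round(3),P.max(0).round(3))
        Q=rim if len(rim)>5 else P
        print(' rim',len(rim),rim.min(0).round(3) if len(rim) else '',rim.max(0).round(3) if len(rim) else '')
        f=lambda c:np.linalg.norm(Q[:,:2]-c,axis=1)-(r-.002)
        s=least_squares(f,c0,loss='soft_l1',f_scale=.002); print(' fit',s.x.round(4),np.abs(s.fun).mean().round(4))
E
```

```text
top0 wide 257 0.053 all [ 0.494 -0.25   0.013] [ 0.576 -0.168  0.053]
 rim 137 [ 0.494 -0.25   0.04 ] [ 0.576 -0.169  0.051]
 fit [ 0.5351 -0.2102] 0.0012
top0 mid 313 0.081 all [0.418 0.185 0.013] [0.476 0.245 0.081]
 rim 97 [0.418 0.186 0.072] [0.476 0.245 0.081]
 fit [0.4479 0.2154] 0.001
top0 nar 244 0.1 all [0.593 0.216 0.012] [0.629 0.252 0.1  ]
 rim 50 [0.594 0.217 0.09 ] [0.629 0.252 0.1  ]
 fit [0.6115 0.2341] 0.0009
scene0 wide 343 0.051 all [ 0.491 -0.251  0.012] [ 0.576 -0.169  0.051]
 rim 119 [ 0.491 -0.251  0.04 ] [ 0.575 -0.169  0.051]
 fit [ 0.5337 -0.2094] 0.0012
scene0 mid 365 0.08 all [0.414 0.184 0.012] [0.478 0.248 0.08 ]
 rim 60 [0.416 0.187 0.072] [0.475 0.247 0.08 ]
 fit [0.446  0.2165] 0.0013
scene0 nar 228 0.098 all [0.592 0.215 0.013] [0.628 0.255 0.098]
 rim 37 [0.592 0.217 0.09 ] [0.627 0.253 0.098]
 fit [0.6091 0.2352] 0.0013
```

View pics/top0c.png

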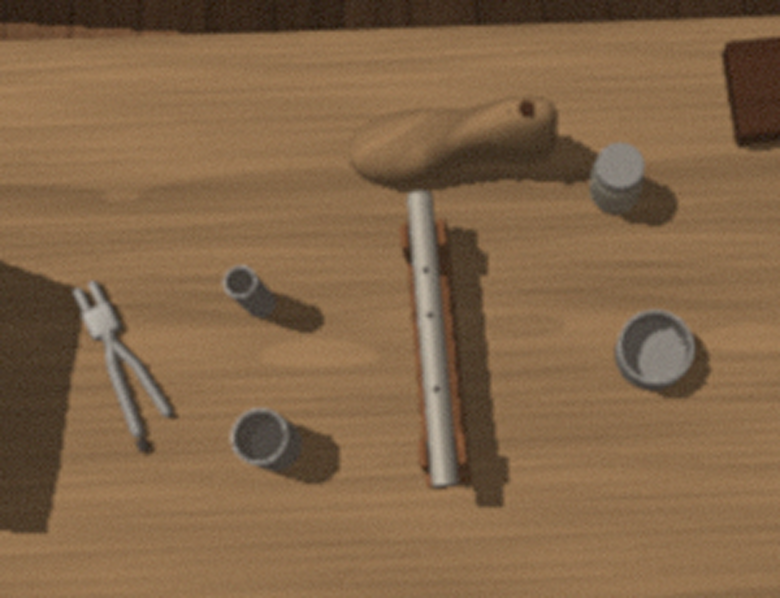

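View pics/scene0c.png

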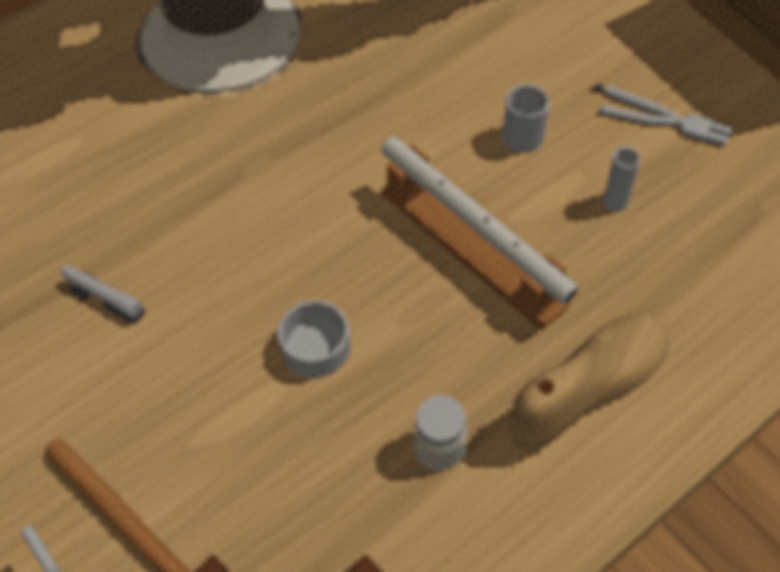

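Call:
{"op": "arm_command", "data": {
  "rows": [-0.7,0,-1.3,0,3,0,1,-2,0,-3.9,0,8,0,1,-3.6,0,-6.9,0,14,0,1,-5.4,0,-10.3,0,21,0,1,-7.2,0,-13.8,0,28,0,1,-9,0,-17.2,0,35,0,1,-10.8,0,-20.6,0,42,0,1,-12.6,0,-24,0,49,0,1,-14.2,0,-27,0,55,0,1,-15.3,0,-29.2,0,60,0,1,-16,0,-30.5,0,63,0,1,-16.2,0,-30.9,0,64.3,0,1],
  "force": 40
}}

```text
time: 2.35
ee_pos: [0.4479, 0.2136, 0.3039]
tcp_rot: [-90.0, -0.0, -0.3]
wrist_force: [-0.1, -0.5, -0.5]
opening: 0.0852
```

Call:
{"op": "arm_command", "data": {
  "rows": [0,0,0,0,0,0,1,0,0,0,0,0,0,1,0,0,0,0,0,0,1]
}}

```text
time: 2.6
ee_pos: [0.4462, 0.2163, 0.3039]
tcp_rot: [-90.0, 0.0, 0.1]
wrist_force: [-1.1, -0.7, 0.3]
opening: 0.0857
```

```bash
cat >> h.py <<'E'
from scipy.optimize import least_squares
def fit(W,c,r,h,R=.06,tol=.006):
    W=W.reshape(-1,3);c0=np.array(c)
    Q=W[(np.linalg.norm(W[:,:2]-c0,axis=1)<R)&(abs(W[:,2]-h)<tol)]
    if len(Q)<8: return None
    s=least_squares(lambda c:np.linalg.norm(Q[:,:2]-c,axis=1)-r,c0,loss='soft_l1',f_scale=.002)
    return s.x.round(4),len(Q),np.abs(s.fun).mean().round(4),Q[:,2].mean().round(4)
def st():
    o=sensors.get_obs();print('t',o['time'],'pos',o['ee_pos'].round(4),'rot',o['tcp_rot'].round(2),'F',o['wrist_force'].round(2),'T',o['torque'].round(2),'op',round(o['opening'],4),'q',o['q'].round(1))
E
python3 - <<'E'
from h import *
st()
for n in ['top','wrist']:
    c=cam(n,n+'1.png');W=cloud(c)
    print(n,fit(W,(.447,.216),.028,.078))
    print(fit(W,(.61,.2346),.0165,.096,.03))
E
```

```text
t 2.6 pos [0.4462 0.2163 0.3039] rot [-8.999e+01  1.000e-02  1.200e-01] F [-1.11 -0.7   0.34] T [ 0.05 -0.04  0.  ] op 0.0857 q [ 25.9  -2.4   2.5  95.    0.  115.7]
top (array([0.4478, 0.2154]), 98, np.float64(0.0011), np.float64(0.0765))
(array([0.6115, 0.2339]), 51, np.float64(0.0009), np.float64(0.0946))
wrist (array([0.4467, 0.2176]), 792, np.float64(0.0009), np.float64(0.0777))
(array([0.6091, 0.2361]), 610, np.float64(0.0008), np.float64(0.0949))
```

View pics/wrist1.png

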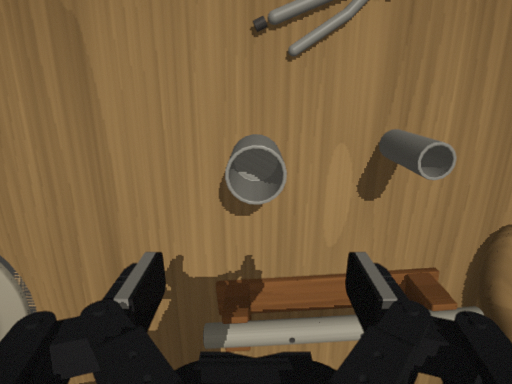

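Call:
{"op": "arm_command", "data": {
  "rows": [0,0.7,0,0,0,0,1,0,2.2,0,0,0,0,1,0,4.2,0,0,0,0,1,0,6.2,0,0,0,0,1,0,8.2,0,0,0,0,1,0,10.2,0,0,0,0,1,0,12.2,0,0,0,0,1,0,14.1,0,0,0,0,1,0,15.7,0,0,0,0,1,0,17,0,0,0,0,1,0,17.8,0,0,0,0,1,0,18.2,0,0,0,0,1]
}}

```text
time: 3.7
ee_pos: [0.446, 0.2155, 0.1204]
tcp_rot: [-90.0, 0.1, 0.0]
wrist_force: [0.0, 0.3, -0.6]
opening: 0.0851
```

Call:
{"op": "arm_command", "data": {
  "rows": [0,0,0,0,0,0,1,0,0,0,0,0,0,1]
}}

```text
time: 3.87
ee_pos: [0.4468, 0.2157, 0.1223]
tcp_rot: [-90.0, -0.0, 0.0]
wrist_force: [0.3, -0.7, -0.1]
opening: 0.085
```

```bash
python3 - <<'E'
from h import *
st()
c=cam('wrist','wrist2.png');c=cam('scene','scene2.png')
E
```

```text
t 3.8667 pos [0.4468 0.2157 0.1223] rot [-8.999e+01 -3.000e-02  0.000e+00] F [ 0.31 -0.68 -0.13] T [-0.03 -0.07 -0.01] op 0.085 q [ 25.8  -1.9 -17.1  74.8   0.  115.8]
```

View pics/wrist2.png

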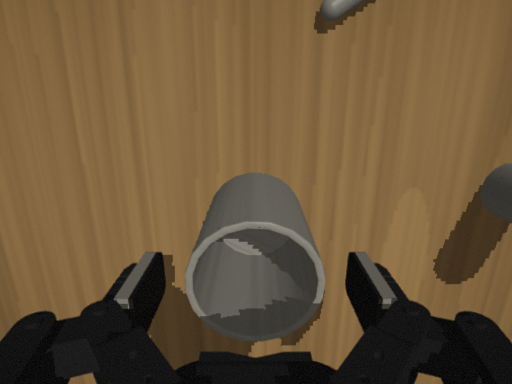

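Call:
{"op": "arm_command", "data": {
  "rows": [0,0,0.1,0,0,0,0.6,0,0,0.1,0,0,0,0.4,0,0,0.1,0,0,0,0.2,0,0,0.1,0,0,0,0,0,0,0.1,0,0,0,-0.2,0,0,0.1,0,0,0,-0.4,0,0,0.1,0,0,0,-0.6,0,0,0.1,0,0,0,-0.8,0,0,0.1,0,0,0,-1,0,0,0.1,0,0,0,-1,0,0,0.1,0,0,0,-1]
}}

```text
time: 4.88
ee_pos: [0.447, 0.2167, 0.1227]
tcp_rot: [-90.0, -0.1, -0.0]
wrist_force: [-1.1, 0.3, 5.2]
opening: 0.0586
```

Call:
{"op": "arm_command", "data": {
  "rows": [0,-0.2,0,0,0,0,-1,0,-0.6,0,0,0,0,-1,0,-1.2,0,0,0,0,-1,0,-2,0,0,0,0,-1,0,-2,0,0,0,0,-1,0,-2,0,0,0,0,-1]
}}

```text
time: 5.38
ee_pos: [0.4471, 0.2167, 0.1427]
tcp_rot: [-90.0, -0.1, -0.0]
wrist_force: [-0.2, -0.9, -1.2]
opening: 0.0586
```

```bash
python3 - <<'E'
from h import *
st()
c=cam('wrist','wrist3.png');W=cloud(c)
for h in (.094,.098,.102): print(fit(W,(.447,.216),.028,h,.06,.004))
c=cam('scene');cv2.imwrite('pics/scene3.png',cv2.resize(c['pixels'][60:230,210:400],None,fx=4,fy=3.5*4/3.5))
E
```

```text
t 5.3833 pos [0.4471 0.2167 0.1427] rot [-8.997e+01 -7.000e-02 -2.000e-02] F [-0.17 -0.94 -1.22] T [ 0.04 -0.04 -0.01] op 0.0586 q [ 25.9  -2.4 -15.3  77.1  -0.  115.9]
(array([0.4469, 0.219 ]), 3861, np.float64(0.0018), np.float64(0.0947))
(array([0.4468, 0.2182]), 5005, np.float64(0.0019), np.float64(0.0978))
(array([0.4468, 0.2178]), 3196, np.float64(0.0026), np.float64(0.0998))
```

View pics/wrist3.png

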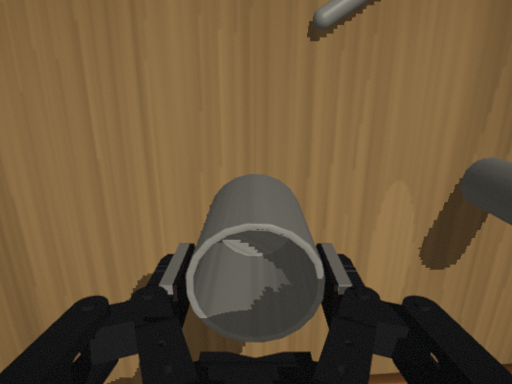

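View pics/scene3.png

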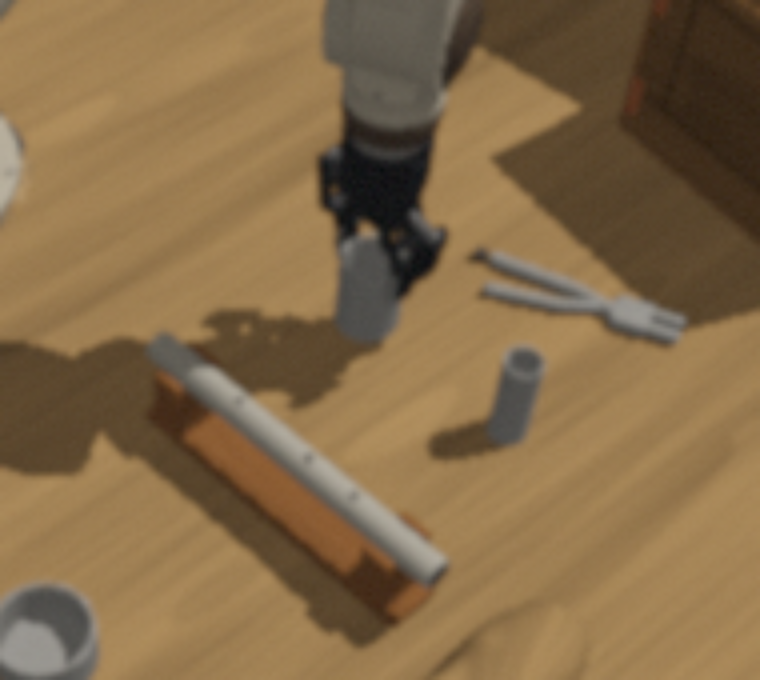

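Call:
{"op": "arm_command", "data": {
  "rows": [0,-0.5,0,0,0,0,-1,0,-1.6,0,0,0,0,-1,0,-3,0,0,0,0,-1,0,-4.5,0,0,0,0,-1,0,-6,0,0,0,0,-1,0,-7.5,0,0,0,0,-1,0,-9,0,0,0,0,-1,0,-10.4,0,0,0,0,-1,0,-11.6,0,0,0,0,-1,0,-12.4,0,0,0,0,-1,0,-12.9,0,0,0,0,-1,0,-13,0,0,0,0,-1]
}}

```text
time: 6.48
ee_pos: [0.4469, 0.2166, 0.2728]
tcp_rot: [-90.0, -0.1, -0.0]
wrist_force: [-0.0, -0.1, -1.7]
opening: 0.0584
```

Call:
{"op": "arm_command", "data": {
  "rows": [0.1,0,-0.6,0,0,0,-1,0.4,0,-1.9,0,0,0,-1,0.8,0,-3.7,0,0,0,-1,1.2,0,-5.7,0,0,0,-1,1.6,0,-7.7,0,0,0,-1,2,0,-9.7,0,0,0,-1,2.4,0,-11.7,0,0,0,-1,2.8,0,-13.7,0,0,0,-1,3.2,0,-15.7,0,0,0,-1,3.6,0,-17.7,0,0,0,-1,4,0,-19.7,0,0,0,-1,4.4,0,-21.4,0,0,0,-1]
}}

```text
time: 7.48
ee_pos: [0.4904, 0.0009, 0.271]
tcp_rot: [-90.0, 0.1, -0.0]
wrist_force: [-0.7, 0.4, -0.9]
opening: 0.0587
```

Call:
{"op": "arm_command", "data": {
  "rows": [0.4,0,-2,0,0,0,-1,0.8,0,-4,0,0,0,-1,1.2,0,-6,0,0,0,-1,1.6,0,-8,0,0,0,-1,2,0,-10,0,0,0,-1,2.4,0,-12,0,0,0,-1,2.8,0,-14,0,0,0,-1,3.2,0,-16,0,0,0,-1,3.6,0,-18,0,0,0,-1,4,0,-19.7,0,0,0,-1,4.3,0,-20.9,0,0,0,-1,4.4,0,-21.2,0,0,0,-1]
}}

```text
time: 8.48
ee_pos: [0.5345, -0.2112, 0.2708]
tcp_rot: [-90.0, 0.1, -0.1]
wrist_force: [-0.1, -0.2, -0.9]
opening: 0.0586
```

Call:
{"op": "arm_command", "data": {
  "rows": [0,0,0,0,0,0,-1,0,0,0,0,0,0,-1,0,0,0,0,0,0,-1,0,0,0,0,0,0,-1]
}}

```text
time: 8.82
ee_pos: [0.5346, -0.2087, 0.2721]
tcp_rot: [-90.0, -0.0, 0.0]
wrist_force: [-0.2, 0.5, -1.9]
opening: 0.0585
```

```bash
python3 - <<'E'
from h import *
st()
for n in ['top','scene','wrist']:
    c=cam(n,n+'4.png');W=cloud(c)
    print(n,fit(W,(.5345,-.209),.040,.046,.07,.005))
    P=W.reshape(-1,3);P=P[(np.linalg.norm(P[:,:2]-[.5345,-.209],axis=1)<.05)&(P[:,2]>.12)&(P[:,2]<.26)]
    if len(P): 
        for z in np.arange(.145,.25,.012):
            Q=P[abs(P[:,2]-z)<.006]
            if len(Q)>5: print(round(z,3),len(Q),Q.min(0).round(3),Q.max(0).round(3))
E
```

```text
t 8.8167 pos [ 0.5346 -0.2087  0.2721] rot [-9.e+01 -1.e-02  4.e-02] F [-0.16  0.55 -1.94] T [ 0.06 -0.01 -0.02] op 0.0585 q [-21.3   7.7   9.5  91.8   0.   68.6]
top None
scene (array([ 0.5337, -0.2099]), 97, np.float64(0.0012), np.float64(0.0449))
0.145 14 [ 0.506 -0.238  0.149] [ 0.563 -0.185  0.151]
0.157 57 [ 0.505 -0.238  0.151] [ 0.563 -0.183  0.163]
0.169 63 [ 0.505 -0.238  0.163] [ 0.564 -0.191  0.174]
0.181 72 [ 0.505 -0.238  0.175] [ 0.564 -0.185  0.187]
0.193 45 [ 0.505 -0.238  0.187] [ 0.563 -0.201  0.199]
0.205 53 [ 0.504 -0.237  0.199] [ 0.574 -0.188  0.211]
0.217 74 [ 0.499 -0.238  0.211] [ 0.576 -0.201  0.223]
0.229 55 [ 0.501 -0.237  0.223] [ 0.575 -0.206  0.234]
0.241 17 [ 0.495 -0.22   0.236] [ 0.575 -0.209  0.247]
wrist (array([ 0.5343, -0.2095]), 718, np.float64(0.0011), np.float64(0.0461))
0.145 8 [ 0.51  -0.192  0.15 ] [ 0.557 -0.179  0.151]
0.157 2078 [ 0.508 -0.236  0.151] [ 0.562 -0.179  0.163]
0.169 1336 [ 0.508 -0.236  0.163] [ 0.561 -0.178  0.175]
0.181 1701 [ 0.508 -0.236  0.175] [ 0.561 -0.178  0.187]
0.193 2101 [ 0.508 -0.236  0.187] [ 0.561 -0.178  0.199]
0.205 2722 [ 0.499 -0.236  0.199] [ 0.57  -0.178  0.211]
0.217 4160 [ 0.491 -0.236  0.211] [ 0.577 -0.178  0.223]
0.229 5628 [ 0.491 -0.239  0.223] [ 0.578 -0.178  0.235]
0.241 1675 [ 0.485 -0.22   0.235] [ 0.582 -0.195  0.247]
```

View pics/scene4.png

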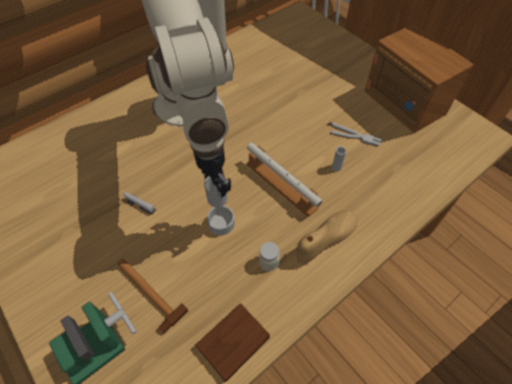

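View pics/wrist4.png

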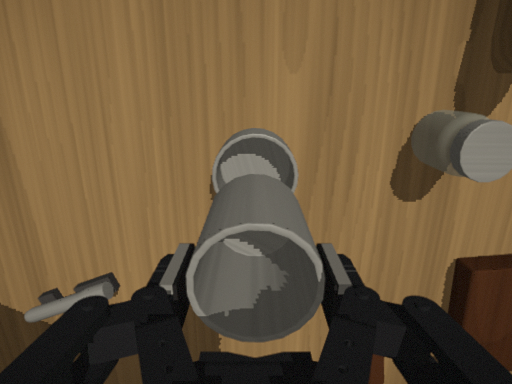

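Call:
{"op": "arm_command", "data": {
  "rows": [0,0.6,0,0,0,0,-1,0,1.9,-0.1,0,0,0,-1,0,3.5,-0.1,0,0,0,-1,0,5,-0.1,0,0,0,-1,0,6.4,-0.1,0,0,0,-1,0,7.6,-0.1,0,0,0,-1,0,8.6,-0.1,0,0,0,-1,0,9.4,-0.1,0,0,0,-1,0,9.8,-0.1,0,0,0,-1,0,9.8,-0.1,0,0,0,-1,0,9.8,-0.1,0,0,0,-1]
}}

```text
time: 9.88
ee_pos: [0.5348, -0.2105, 0.1742]
tcp_rot: [-90.0, -0.0, -0.0]
wrist_force: [0.1, 0.3, -1.5]
opening: 0.0583
```

```bash
python3 - <<'E'
from h import *
st()
c=cam('wrist','wrist5.png');W=cloud(c)
print(fit(W,(.5345,-.209),.040,.046,.07,.004))
c=cam('scene');W=cloud(c)
P=W.reshape(-1,3);P=P[(np.linalg.norm(P[:,:2]-[.5345,-.209],axis=1)<.06)&(P[:,2]>.03)&(P[:,2]<.26)]
cv2.imwrite('pics/scene5.png',cv2.resize(c['pixels'][140:260,150:300],None,fx=5,fy=5))
E
```

```text
t 9.8833 pos [ 0.5348 -0.2105  0.1742] rot [-9.001e+01 -2.000e-02 -1.000e-02] F [ 0.08  0.26 -1.47] T [ 0.05 -0.02 -0.01] op 0.0583 q [-21.5   7.7  -1.3  81.   -0.   68.5]
(array([ 0.534 , -0.2094]), 1480, np.float64(0.0011), np.float64(0.0462))
```

View pics/wrist5.png

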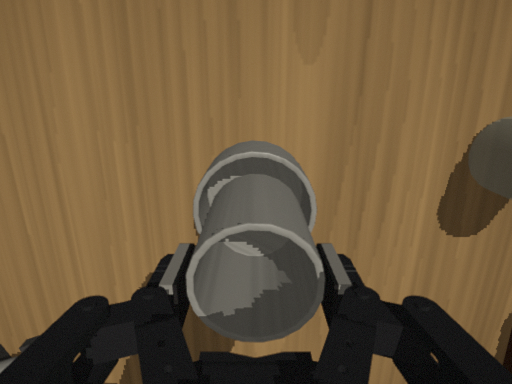

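View pics/scene5.png

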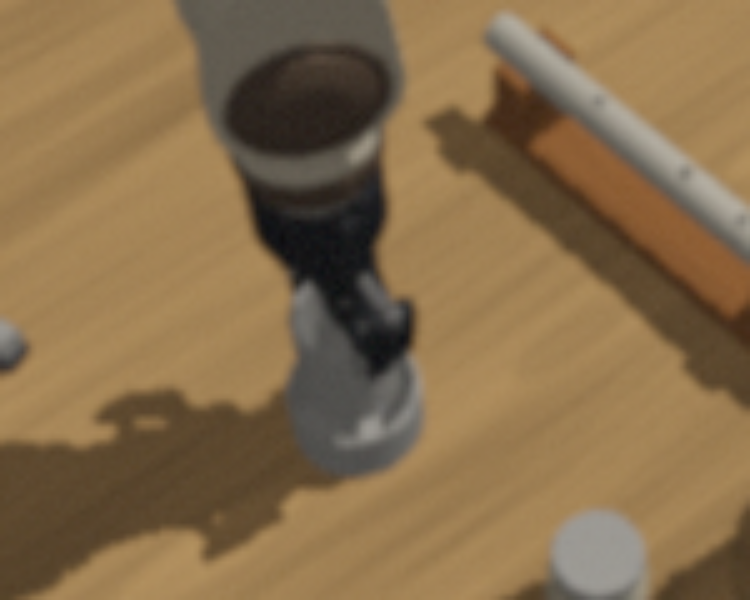

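Call:
{"op": "arm_command", "data": {
  "rows": [0,0.4,0,0,0,0,-1,0,1,0,0,0,0,-1,0,1.6,0,0,0,0,-1,0,2.2,0,0,0,0,-1,0,2.8,0,0,0,0,-1,0,3.3,0,0,0,0,-1,0,3.7,0,0,0,0,-1,0,4,0,0,0,0,-1,0,4.2,0,0,0,0,-1,0,4.3,0,0,0,0,-1,0,4.4,0,0,0,0,-1,0,4.4,0,0,0,0,-1]
}}

```text
time: 10.98
ee_pos: [0.5347, -0.2105, 0.1299]
tcp_rot: [-90.0, -0.0, -0.0]
wrist_force: [-0.3, 0.0, -1.4]
opening: 0.0583
```

Call:
{"op": "arm_command", "data": {
  "rows": [0,0.1,0,0,0,0,-1,0,0.2,0,0,0,0,-1,0,0.2,0,0,0,0,-1,0,0.2,0,0,0,0,-1]
}}

```text
time: 11.32
ee_pos: [0.5346, -0.2105, 0.1279]
tcp_rot: [-90.0, 0.0, -0.0]
wrist_force: [0.0, -0.1, -0.8]
opening: 0.0587
```

Call:
{"op": "arm_command", "data": {
  "rows": [0,0.05,0,0,0,0,-1,0,0.1,0,0,0,0,-1,0,0.1,0,0,0,0,-1,0,0.1,0,0,0,0,-1]
}}

```text
time: 11.65
ee_pos: [0.5346, -0.2105, 0.1269]
tcp_rot: [-90.0, -0.0, -0.0]
wrist_force: [0.1, -0.3, -1.3]
opening: 0.0586
```

Call:
{"op": "arm_command", "data": {
  "rows": [0,0.03,0,0,0,0,-1,0,0.05,0,0,0,0,-1,0,0.05,0,0,0,0,-1,0,0.05,0,0,0,0,-1]
}}

```text
time: 11.98
ee_pos: [0.5346, -0.2106, 0.1268]
tcp_rot: [-90.0, -0.0, -0.0]
wrist_force: [-2.2, 0.2, 5.0]
opening: 0.0586
```

Call:
{"op": "arm_command", "data": {
  "rows": [0,0,0,0,0,0,0.35,0,0,0,0,0,0,0.42,0,0,0,0,0,0,0.5,0,0,0,0,0,0,0.6,0,0,0,0,0,0,0.7,0,0,0,0,0,0,0.8,0,0,0,0,0,0,0.9,0,0,0,0,0,0,1,0,0,0,0,0,0,1,0,0,0,0,0,0,1]
}}

```text
time: 12.82
ee_pos: [0.5346, -0.2105, 0.1264]
tcp_rot: [-90.0, 0.0, -0.0]
wrist_force: [0.7, 0.4, -0.1]
opening: 0.0855
```

Call:
{"op": "arm_command", "data": {
  "rows": [0,-0.3,0,0,0,0,1,0,-1,0,0,0,0,1,0,-2.2,0,0,0,0,1,0,-3.8,0,0,0,0,1,0,-5.6,0,0,0,0,1,0,-7.5,0,0,0,0,1,0,-9.4,0,0,0,0,1,0,-11.3,0,0,0,0,1,0,-13,0,0,0,0,1,0,-14.2,0,0,0,0,1,0,-14.9,0,0,0,0,1,0,-15,0,0,0,0,1]
}}

```text
time: 13.82
ee_pos: [0.535, -0.2106, 0.2788]
tcp_rot: [-90.1, -0.2, -0.0]
wrist_force: [0.1, 0.1, 0.1]
opening: 0.0853
```

```bash
python3 - <<'E'
from h import *
st()
c=cam('wrist','wrist6.png');W=cloud(c)
print(fit(W,(.5345,-.209),.040,.046,.07,.004), fit(W,(.5345,-.209),.0282,.082,.07,.004))
c=cam('scene');W=cloud(c);print(fit(W,(.5345,-.209),.040,.046,.07,.004), fit(W,(.5345,-.209),.0282,.082,.07,.004))
cv2.imwrite('pics/scene6.png',cv2.resize(c['pixels'][140:260,150:300],None,fx=5,fy=5))
E
```

```text
t 13.8167 pos [ 0.535  -0.2106  0.2788] rot [-9.006e+01 -1.700e-01 -2.000e-02] F [0.14 0.06 0.08] T [-0.   -0.01 -0.06] op 0.0853 q [-21.5   7.8  10.4  92.4   0.   68.5]
(array([ 0.5343, -0.2091]), 999, np.float64(0.0036), np.float64(0.0462)) (array([ 0.5345, -0.2099]), 895, np.float64(0.001), np.float64(0.082))
(array([ 0.5339, -0.2095]), 105, np.float64(0.0051), np.float64(0.0456)) (array([ 0.5342, -0.2104]), 71, np.float64(0.0011), np.float64(0.0807))
```

View pics/wrist6.png

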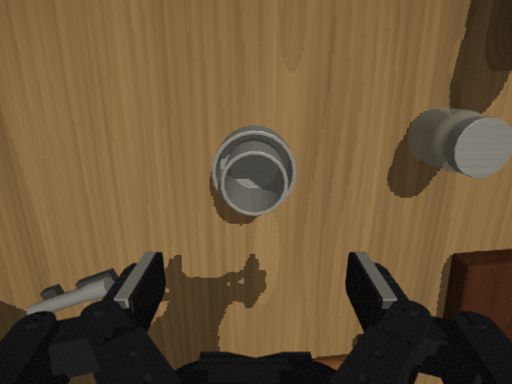

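View pics/scene6.png

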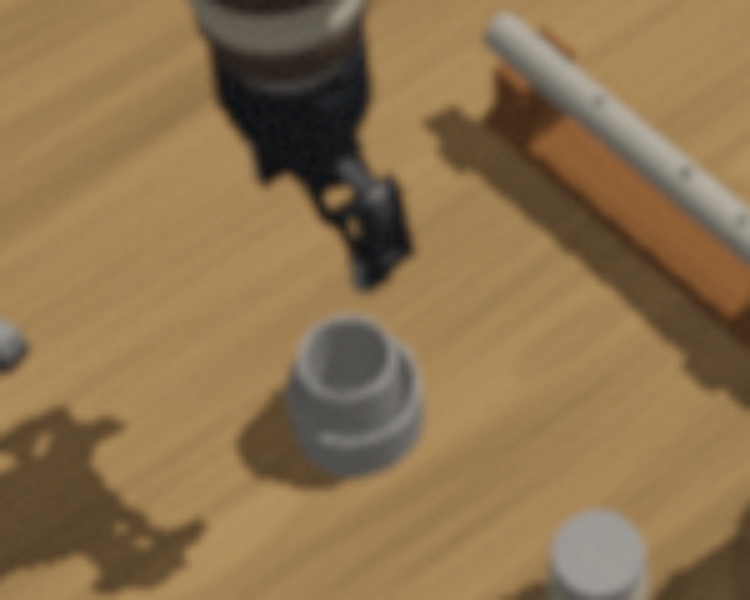

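Call:
{"op": "arm_command", "data": {
  "rows": [0.1,0,0.6,0,0,0,1,0.3,0,1.9,0,0,0,1,0.6,0,3.7,0,0,0,1,1,0,5.7,0,0,0,1,1.3,0,7.7,0,0,0,1,1.6,0,9.7,0,0,0,1,2,0,11.7,0,0,0,1,2.3,0,13.7,0,0,0,1,2.6,0,15.7,0,0,0,1,3,0,17.7,0,0,0,1,3.3,0,19.7,0,0,0,1,3.7,0,22,0,0,0,1]
}}

```text
time: 14.92
ee_pos: [0.5713, 0.0113, 0.2758]
tcp_rot: [-90.0, 0.1, -0.0]
wrist_force: [1.7, 0.0, 0.3]
opening: 0.0855
```

Call:
{"op": "arm_command", "data": {
  "rows": [0.4,0,2.3,0,0,0,1,0.8,0,4.5,0,0,0,1,1.2,0,6.7,0,0,0,1,1.5,0,8.9,0,0,0,1,1.9,0,11.1,0,0,0,1,2.3,0,13.3,0,0,0,1,2.6,0,15.5,0,0,0,1,3,0,17.7,0,0,0,1,3.3,0,19.7,0,0,0,1,3.6,0,21.4,0,0,0,1,3.8,0,22.4,0,0,0,1,3.8,0,22.6,0,0,0,1]
}}

```text
time: 15.92
ee_pos: [0.6092, 0.2377, 0.2753]
tcp_rot: [-90.0, 0.1, 0.1]
wrist_force: [0.8, 0.9, 0.1]
opening: 0.0852
```

Call:
{"op": "arm_command", "data": {
  "rows": [0,0,0,0,0,0,1,0,0,0,0,0,0,1,0,0,0,0,0,0,1,0,0,0,0,0,0,1]
}}

```text
time: 16.25
ee_pos: [0.6097, 0.2346, 0.2767]
tcp_rot: [-90.0, -0.0, -0.1]
wrist_force: [-0.4, -0.2, 0.7]
opening: 0.0857
```

```bash
python3 - <<'E'
from h import *
st()
c=cam('wrist','wrist7.png');W=cloud(c)
print(fit(W,(.6095,.2355),.0165,.096,.03,.005))
E
```

```text
t 16.25 pos [0.6097 0.2346 0.2767] rot [-9.e+01 -1.e-02 -8.e-02] F [-0.44 -0.25  0.7 ] T [-0.02  0.01 -0.07] op 0.0857 q [ 21.   19.3  23.8  94.5  -0.  111.1]
(array([0.6105, 0.2364]), 536, np.float64(0.0008), np.float64(0.0958))
```

View pics/wrist7.png

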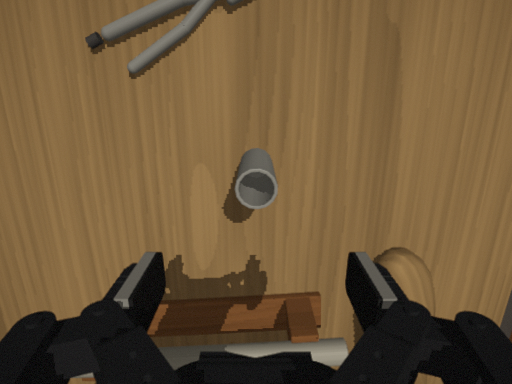

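Call:
{"op": "arm_command", "data": {
  "rows": [0,0.6,0.1,0,0,0,1,0,1.9,0.1,0,0,0,1,0,3.5,0.1,0,0,0,1,0,5.2,0.1,0,0,0,1,0,6.9,0.1,0,0,0,1,0,8.6,0.1,0,0,0,1,0,10.3,0.1,0,0,0,1,0,12,0.1,0,0,0,1,0,13.5,0.1,0,0,0,1,0,14.6,0.1,0,0,0,1,0,15.2,0.1,0,0,0,1,0,15.3,0.1,0,0,0,1]
}}

```text
time: 17.3
ee_pos: [0.6093, 0.2361, 0.122]
tcp_rot: [-90.0, 0.1, -0.0]
wrist_force: [-0.1, -0.9, 0.3]
opening: 0.0856
```

Call:
{"op": "arm_command", "data": {
  "rows": [0,0,0,0,0,0,0.8,0,0,0,0,0,0,0.6,0,0,0,0,0,0,0.4,0,0,0,0,0,0,0.3,0,0,0,0,0,0,0.2,0,0,0,0,0,0,0.1,0,0,0,0,0,0,0,0,0,0,0,0,0,-0.1,0,0,0,0,0,0,-0.2,0,0,0,0,0,0,-0.3,0,0,0,0,0,0,-0.5,0,0,0,0,0,0,-1]
}}

```text
time: 18.3
ee_pos: [0.6098, 0.2365, 0.1235]
tcp_rot: [-90.0, -0.0, -0.0]
wrist_force: [0.0, -0.4, 2.1]
opening: 0.0343
```

Call:
{"op": "arm_command", "data": {
  "rows": [0,0,0,0,0,0,-1,0,0,0,0,0,0,-1,0,0,0,0,0,0,-1,0,0,0,0,0,0,-1]
}}

```text
time: 18.63
ee_pos: [0.6098, 0.2365, 0.1235]
tcp_rot: [-90.0, -0.0, -0.0]
wrist_force: [-1.0, 0.6, 3.1]
opening: 0.0347
```

```bash
python3 - <<'E'
from h import *
st()
c=cam('wrist','wrist8.png')
E
```

```text
t 18.6333 pos [0.6098 0.2365 0.1235] rot [-8.999e+01 -1.000e-02 -1.000e-02] F [-0.98  0.57  3.12] T [0.03 0.27 0.01] op 0.0347 q [ 21.2  19.4   7.   77.6   0.  111.2]
```

View pics/wrist8.png

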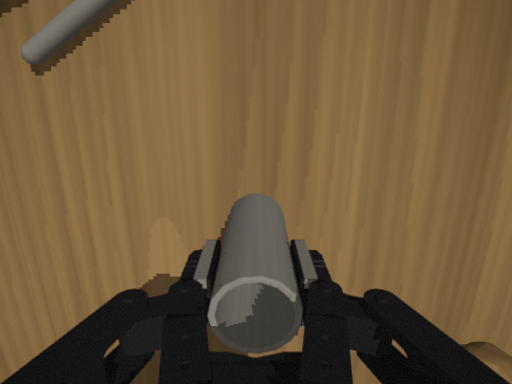

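Call:
{"op": "arm_command", "data": {
  "rows": [0,-0.3,0,0,0,0,-1,0,-1.2,0,0,0,0,-1,0,-2.6,0,0,0,0,-1,0,-4.4,0,0,0,0,-1,0,-6.3,0,0,0,0,-1,0,-8.2,0,0,0,0,-1,0,-10.1,0,0,0,0,-1,0,-12,0,0,0,0,-1,0,-13.6,0,0,0,0,-1,0,-14.9,0,0,0,0,-1,0,-15.8,0,0,0,0,-1,0,-16,0,0,0,0,-1]
}}

```text
time: 19.68
ee_pos: [0.61, 0.2365, 0.2856]
tcp_rot: [-90.0, -0.1, -0.0]
wrist_force: [0.1, -0.1, -1.3]
opening: 0.0345
```

Call:
{"op": "arm_command", "data": {
  "rows": [-0.1,0,-0.6,0,0,0,-1,-0.3,0,-1.9,0,0,0,-1,-0.6,0,-3.7,0,0,0,-1,-1,0,-5.7,0,0,0,-1,-1.3,0,-7.7,0,0,0,-1,-1.6,0,-9.7,0,0,0,-1,-2,0,-11.7,0,0,0,-1,-2.3,0,-13.7,0,0,0,-1,-2.6,0,-15.7,0,0,0,-1,-3,0,-17.7,0,0,0,-1,-3.3,0,-19.7,0,0,0,-1,-3.7,0,-22,0,0,0,-1]
}}

```text
time: 20.68
ee_pos: [0.5716, 0.0148, 0.2822]
tcp_rot: [-90.0, 0.1, -0.0]
wrist_force: [0.2, -0.5, -1.4]
opening: 0.0341
```

Call:
{"op": "arm_command", "data": {
  "rows": [-0.4,0,-2.3,0,0,0,-1,-0.8,0,-4.5,0,0,0,-1,-1.2,0,-6.7,0,0,0,-1,-1.5,0,-8.9,0,0,0,-1,-1.9,0,-11.1,0,0,0,-1,-2.3,0,-13.3,0,0,0,-1,-2.6,0,-15.5,0,0,0,-1,-3,0,-17.7,0,0,0,-1,-3.3,0,-19.7,0,0,0,-1,-3.6,0,-21.4,0,0,0,-1,-3.8,0,-22.4,0,0,0,-1,-3.8,0,-22.6,0,0,0,-1]
}}

```text
time: 21.68
ee_pos: [0.5334, -0.2113, 0.2825]
tcp_rot: [-90.0, 0.1, -0.1]
wrist_force: [-0.5, -0.3, -1.0]
opening: 0.0343
```

Call:
{"op": "arm_command", "data": {
  "rows": [0,0,0,0,0,0,-1,0,0,0,0,0,0,-1,0,0,0,0,0,0,-1,0,0,0,0,0,0,-1]
}}

```text
time: 22.02
ee_pos: [0.5348, -0.2087, 0.2834]
tcp_rot: [-90.0, -0.0, 0.1]
wrist_force: [-0.6, 0.3, -0.8]
opening: 0.0344
```

```bash
cat >> h.py <<'E'
def cyl(W,c,r,zs,dz=.006,R=.03):
    P=W.reshape(-1,3)
    for z in zs:
        Q=P[(abs(P[:,2]-z)<dz)&(np.linalg.norm(P[:,:2]-c,axis=1)<R)]
        if len(Q)>8:
            s=least_squares(lambda q:np.linalg.norm(Q[:,:2]-q,axis=1)-r,c,loss='soft_l1',f_scale=.002)
            print('  z',round(z,3),len(Q),s.x.round(4),np.abs(s.fun).mean().round(4))
    Q=P[(np.linalg.norm(P[:,:2]-c,axis=1)<.021)&(P[:,2]>.087)]
    if len(Q):print('  zmin above .087',np.sort(Q[:,2])[:8].round(4))
E
python3 - <<'E'
from h import *
st()
for n in ['scene','wrist','top']:
    c=cam(n,n+'9.png');W=cloud(c)
    print(n,fit(W,(.5345,-.21),.0282,.082,.05,.004))
    cyl(W,np.array([.5345,-.21]),.018,np.arange(.14,.21,.012))
    if n=='scene':cv2.imwrite('pics/scene9.png',cv2.resize(c['pixels'][120:260,150:300],None,fx=4,fy=4))
E
```

```text
t 22.0167 pos [ 0.5348 -0.2087  0.2834] rot [-8.999e+01 -0.000e+00  5.000e-02] F [-0.6   0.25 -0.83] T [-0.02 -0.01 -0.02] op 0.0344 q [-21.3   7.9  11.   93.1   0.   68.6]
scene (array([ 0.5337, -0.2103]), 60, np.float64(0.001), np.float64(0.0809))
  z 0.164 24 [ 0.5334 -0.2082] 0.0006
  z 0.176 31 [ 0.5333 -0.2087] 0.0008
  z 0.188 29 [ 0.533  -0.2084] 0.0007
  z 0.2 23 [ 0.5336 -0.2082] 0.0006
  zmin above .087 [0.1587 0.16   0.16   0.16   0.1612 0.1613 0.1622 0.1625]
wrist (array([ 0.5345, -0.2101]), 619, np.float64(0.001), np.float64(0.0821))
  z 0.164 213 [ 0.5352 -0.2099] 0.0002
  z 0.176 349 [ 0.5351 -0.2099] 0.0002
  z 0.188 416 [ 0.5351 -0.2099] 0.0002
  z 0.2 501 [ 0.535  -0.2098] 0.0002
  zmin above .087 [0.1603 0.1605 0.1606 0.1609 0.1613 0.1613 0.1614 0.1615]
top None
  zmin above .087 [0.6814 0.6819 0.6823 0.6824 0.6828 0.683  0.683  0.6832]
```

View pics/scene9.png

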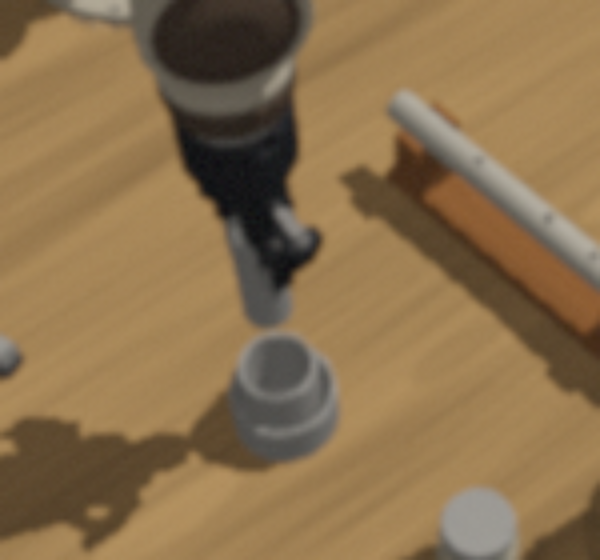

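View pics/wrist9.png

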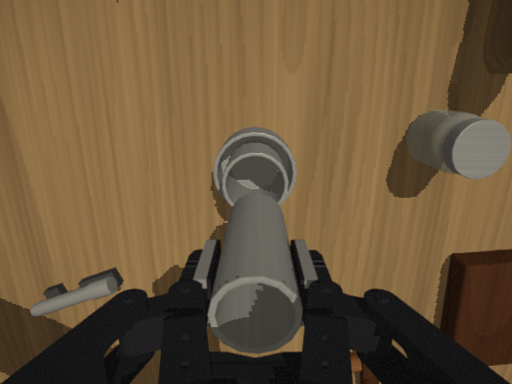

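Call:
{"op": "arm_command", "data": {
  "rows": [0,0.3,0,0,0,0,-1,0,0.9,-0.05,0,0,0,-1,0,1.7,-0.05,0,0,0,-1,0,2.5,-0.05,0,0,0,-1,0,3.3,-0.05,0,0,0,-1,0,4.1,-0.05,0,0,0,-1,0,4.8,-0.05,0,0,0,-1,0,5.3,-0.05,0,0,0,-1,0,5.7,-0.05,0,0,0,-1,0,6,-0.05,0,0,0,-1,0,6.1,-0.05,0,0,0,-1,0,6.1,-0.05,0,0,0,-1]
}}

```text
time: 23.17
ee_pos: [0.5346, -0.21, 0.2223]
tcp_rot: [-90.0, 0.0, -0.0]
wrist_force: [-0.3, -1.0, -0.6]
opening: 0.0344
```

Call:
{"op": "arm_command", "data": {
  "rows": [0,0,0,0,0,0,-1,0,0,0,0,0,0,-1,0,0,0,0,0,0,-1,0,0,0,0,0,0,-1,0,0,0,0,0,0,-1,0,0,0,0,0,0,-1]
}}

```text
time: 23.67
ee_pos: [0.5347, -0.21, 0.2225]
tcp_rot: [-90.0, -0.0, -0.0]
wrist_force: [-0.3, -0.9, -1.0]
opening: 0.0346
```

```bash
python3 - <<'E'
from h import *
st()
for n in ['scene','wrist']:
    c=cam(n,n+'10.png');W=cloud(c)
    print(n,fit(W,(.5345,-.21),.0282,.082,.05,.004))
    cyl(W,np.array([.5345,-.21]),.018,np.arange(.104,.15,.012))
    if n=='scene':cv2.imwrite('pics/scene10.png',cv2.resize(c['pixels'][140:260,150:300],None,fx=5,fy=5))
E
```

```text
t 23.6667 pos [ 0.5347 -0.21    0.2225] rot [-9.e+01 -1.e-02 -1.e-02] F [-0.27 -0.91 -1.03] T [-0.   -0.   -0.03] op 0.0346 q [-21.4   7.4   3.7  86.3  -0.   68.6]
scene (array([ 0.5336, -0.21  ]), 43, np.float64(0.0009), np.float64(0.0809))
  z 0.104 25 [ 0.5328 -0.2101] 0.0006
  z 0.116 24 [ 0.5328 -0.2099] 0.0009
  z 0.128 25 [ 0.5327 -0.2097] 0.0006
  z 0.14 18 [ 0.5328 -0.2096] 0.0008
  zmin above .087 [0.0982 0.0995 0.1002 0.1007 0.1011 0.1014 0.1021 0.1025]
wrist (array([ 0.5345, -0.21  ]), 966, np.float64(0.001), np.float64(0.0821))
  z 0.104 241 [ 0.5351 -0.2112] 0.0002
  z 0.116 344 [ 0.535  -0.2111] 0.0002
  z 0.128 424 [ 0.5349 -0.2111] 0.0002
  z 0.14 511 [ 0.5348 -0.2111] 0.0002
  zmin above .087 [0.1001 0.1003 0.1003 0.1005 0.1005 0.1006 0.1006 0.1008]
```

View pics/scene10.png

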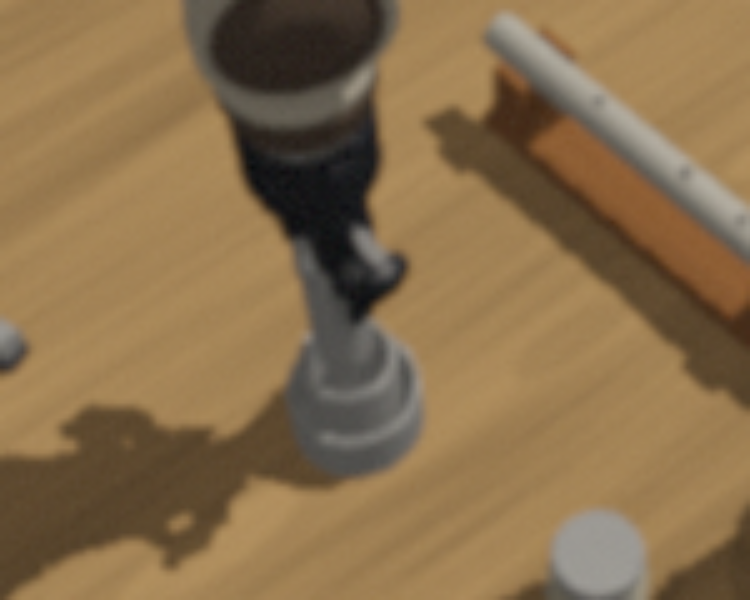

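View pics/wrist10.png

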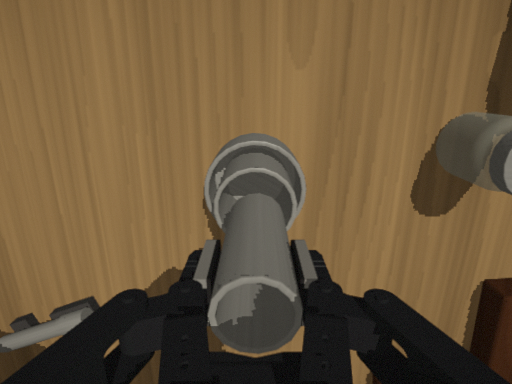

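Call:
{"op": "arm_command", "data": {
  "rows": [0,0.1,0.05,0,0,0,-1,0,0.2,0.05,0,0,0,-1,0,0.2,0.05,0,0,0,-1,0,0.2,0.05,0,0,0,-1,0,0.2,0.05,0,0,0,-1,0,0.2,0.05,0,0,0,-1]
}}

```text
time: 24.27
ee_pos: [0.5346, -0.2095, 0.2204]
tcp_rot: [-90.0, 0.0, -0.0]
wrist_force: [-0.1, 0.3, -1.2]
opening: 0.0345
```

```bash
python3 - <<'E'
from h import *
st()
for n in ['scene','wrist']:
    c=cam(n,n+'11.png');W=cloud(c)
    print(n,fit(W,(.5345,-.21),.0282,.082,.05,.004),fit(W,(.5345,-.21),.040,.046,.06,.004))
    cyl(W,np.array([.5345,-.21]),.018,np.arange(.104,.15,.012))
    for t in ['tube','rack','narrow_cup','rivet_jar']: print(t,[(round(d['conf'],2),np.round(d['extent'])) for d in models.search_frame(t,n)[:1]])
E
```

```text
t 24.2667 pos [ 0.5346 -0.2095  0.2204] rot [-9.e+01  0.e+00 -2.e-02] F [-0.09  0.25 -1.17] T [-0.01  0.05  0.  ] op 0.0345 q [-21.4   7.4   3.5  86.1   0.   68.6]
scene (array([ 0.5338, -0.2104]), 53, np.float64(0.0011), np.float64(0.0803)) (array([ 0.5315, -0.2084]), 100, np.float64(0.0046), np.float64(0.0453))
  z 0.104 23 [ 0.533  -0.2097] 0.0006
  z 0.116 28 [ 0.5327 -0.2093] 0.0007
  z 0.128 24 [ 0.5322 -0.21  ] 0.0007
  z 0.14 17 [ 0.5337 -0.2089] 0.0009
  zmin above .087 [0.0959 0.0966 0.0971 0.0975 0.0977 0.0984 0.0995 0.1006]
tube [(0.62, array([284., 175.,  74.,  62.]))]
rack [(0.7, array([284., 181.,  72.,  69.]))]
narrow_cup [(0.74, array([216., 202.,  14.,  24.]))]
rivet_jar [(0.64, array([270., 257.,  22.,  27.]))]
wrist (array([ 0.5345, -0.21  ]), 984, np.float64(0.001), np.float64(0.0821)) (array([ 0.5342, -0.21  ]), 1255, np.float64(0.0029), np.float64(0.0462))
  z 0.104 286 [ 0.535  -0.2107] 0.0002
  z 0.116 370 [ 0.5349 -0.2106] 0.0002
  z 0.128 434 [ 0.5348 -0.2106] 0.0002
  z 0.14 535 [ 0.5347 -0.2106] 0.0002
  zmin above .087 [0.0972 0.0978 0.0982 0.0983 0.0984 0.0988 0.0988 0.0989]
tube [(0.74, array([255., 274.,  99., 163.]))]
rack []
narrow_cup [(0.6, array([256., 274.,  97., 159.]))]
rivet_jar [(0.92, array([473., 156.,  74.,  84.]))]
```

View pics/scene11.png

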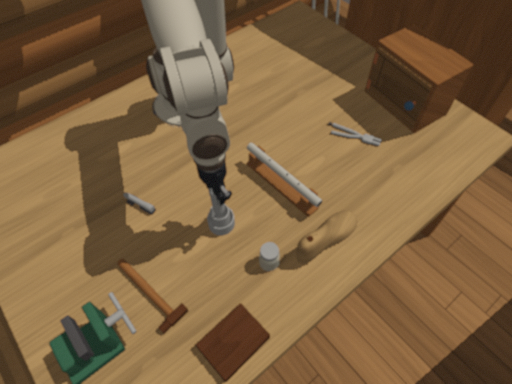

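Both cameras put the narrow cup centred within about 1 mm, with its base at about 97 mm over a rim at 82 mm. The tube still lies in its rest (pixel 284,175), and the bystanders haven't moved.

```bash
python3 -c "
from h import *
bot.job_done();st()"
```

```text
the job is handed in; nothing more can be done
the job is handed in; nothing more can be done
```

The middle cup now stands upright inside the wide cup, and the arm is holding the narrow cup centred over it with about 15 mm of air. I handed the job in at about 24 s, and no verdict came back.

- **Middle cup:** I carried it over the tube and lowered it until it touched the wide cup's floor (about 5 N), then let go. Its rim reads 82 mm above the table, as it should when nested, and the wide cup stayed where it was to within about 1 mm.
- **Narrow cup:** I carried it over the tube as well and am holding it upright. By the arm's position its underside is at about 97 mm, so the gap is about 15 mm. The depth images agree to about 1 mm. Its centre is within about 1 mm of the middle cup's axis in both cameras, and nothing showed it touching that cup.
- **Everything else:** in the last scene picture the tube still lies in its rest and the other things look unmoved. I checked those by eye and did not measure each one.

**Disagreements in the checks:**
- The two cameras differ from each other by 1–2 mm, which is within their calibration.
- The last wide-cup fit from the scene camera was poor because the view was partly blocked. I relied on the wrist camera for that one.
- In the last wrist picture the network labelled the held cup as "tube".
- The state readout after the hand-in printed no values, so the last measured pose is from just before it.

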